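# Make up a self-watering germination cup without jamming its tapers

## Robot

A 6-joint arm with a two-finger parallel gripper is mounted at the origin on a cart in front of the work surface, level with it; the furniture and walls round the work are solid. World frame = base frame: x ahead of the robot, y to its left, z up, the work surface at z = 0. Lengths are in m, angles in degrees, forces in N, time in s.
With the tool pointing down it reaches from about 0.325 to 0.9 m from the base axis. Payload 6.1 kg.
Tool frame: the origin (TCP) lies midway between the tips of the shut fingers; the grasp point (between the pads) lies bot.pinch_z behind it (bot.pinch_z is the distance from the TCP to the grasp point, in m); z points along the fingers, y is the line along which they close (so a half turn about z gives the same grasp; the last joint's range is limited). The gripper opens to 87 mm and grips with 3 to 60 N. Pads are 19 mm wide; open, the fingers measure 117 mm over their backs; the gripper's body (75 mm by 190 mm) begins 51 mm behind the grasp point.
Start: joints at [59.811, 12.628, 87.462, -0, 79.91, -7.225], TCP at [0.244, 0.575, 0.223] pointing down, gripper open.
Joint ranges: [-170.65, 170.65], [-52.31, 119.04], [5.05, 147.46], [-71.25, 251.25], [11.57, 151.72], [-153.62, 153.62]. Speed limits (degrees/s): [147.25, 147.25, 172.46, 180, 180, 180].

## Interface

Orientations are given as [roll, pitch, yaw] about the fixed x, y, z axes, in that order (R = Rz(yaw) Ry(pitch) Rx(roll)).
In Python, from station import bot, optics, workorder gives the robot as it stands.
- The arm moves only by the tool drive_tool, never from a script. Its arguments are lists of equal length, an entry for each row: "slide": the shift along the tool's x, y, z each as a share of 0.5 m, from -1 to 1, a list of three; "angular": the turn, a rotation vector about the tool's x, y, z each as a share of 90 degrees, from -1 to 1, a list of three. In form: {"slide": [[tx, ty, tz], ...], "angular": [[rx, ry, rz], ...]}. A call has 1 to 20 rows; each row is the pose to reach, as a shift and turn from the pose commanded when the call began, along the tool's axes at that moment; what a row does not reach only later rows make up. A row lasts 1/8 s, in which the tool goes at most 62.5 mm and 10.7 degrees, less where a joint would pass 70% of its speed; a pose out of reach is approached as far as the arm can. A call with a number of a shift or a turn outside -1 to 1 is refused whole. A call with a gripper value outside its range is refused whole. "fingers" is the opening, from -1 (shut) to 1 (fully open), set as the call begins (left out, the last holds). The fingers move at their own pace and stop on an object; "grip_force" is the grip in N (left out, the last holds). Time passes only in rows, so rows that repeat a pose let the fingers close. It gives the time, the measured TCP pose, the force, the opening and the grip force at its end, in the units of the state.
- bot.observe(): the state, without advancing time (a new reading comes with each control period).
- optics.capture(name): name is "scene" or "top"; returns a dict with "color" (384x512x3 uint8, blue, green, red), "fx", "fy", "cx", "cy" (pixels), "k1" (the pictures are not rectified: a ray, as slopes to the right and down, at radius r is drawn at 1 + k1 r^2 times it, then the intrinsics apply), "extrinsics" (4x4, takes a point from camera to world coordinates). Camera axes: x right, y down, z forward; pixel columns grow to the right and rows downward; lengths in m; the calibration is good to about 2 mm. A picture is of the moment at which its call begins. There is no depth.
- workorder.hand_in(): hands the job in; it is judged then, once.
Trained networks look in a picture, given as the dict that the camera call returned (one of the last four; its "shot" number tells which), for a name from the list of things; names that differ only in an ending like _2 or _b are one class to them, and where a whole thing is asked for, a point or a joint stands for the part that bears it (a point fixed in the world has none). Each returns a list of dicts, best first, with "confidence" (0 to 1); they miss things now and then, are a little off and sometimes report something else, mostly with a low value. They report only what shows in the picture. A call takes as long as a camera call. They do not tell look-alikes from the thing itself.
- optics.find_in(picture, label): "rect" ([left, top, right, bottom] in pixels, round what is visible of it).
- optics.landmark_of(picture, label): "uv" ([column, row] in pixels: a listed point, or the origin of a listed thing).
The state is a dict: "time_s": time; "q": joint angles; "dq": joint speeds; "tau": joint torques, N m; "ee_pos": TCP position; "orientation": TCP orientation; "contact_force": force on the tool from outside, world axes, zero at the start; "torque": the same for the moment, N m; "opening": finger opening in m; "finger_force": force on a finger pad.
Only numpy, scipy, OpenCV 4.12 (cv2) and the standard library are available. Lean on these libraries where they do the work, as an engineer would, in place of code of your own. Each camera call takes 0.05 s, during which the arm holds its last target. There are 200 camera calls.

## Task

Make up the germination cup that still lies in three parts, like the finished one beside it: lower the black net pot with the seedling upright into the empty green reservoir cup, and once it sits there, set the clear dome over the pot's collar. Pot, cup and dome are tapered and jam if they are pressed together or dropped in, and they must lift apart again by hand for topping up, so stop lowering just before they bind and let each part settle under its own weight. Leave the made-up cup standing upright, and leave the finished set and the other things on the bench where they are.

Things in the scene. Friction and masses are not known exactly. Their poses are not given: they have to be found in the camera images.
- reservoir_cup: the empty reservoir cup, loose: sage-green tapered cup on a weighted round foot 72 mm across, 92 mm tall, about 0.5 kg. Its mouth is 53 mm wide inside (65 mm outside over the rim) and narrows evenly downward, 1 mm in radius per 10 mm. Origin: centre of its underside; z up along its axis.
- net_pot: the net pot, standing upright: black slotted tapered pot with a brown plug and a two-leaf seedling that stands 17 mm above it in the middle; 86 mm tall, 0.07 to 0.14 kg. Its cone is 42 mm across the base and widens at the cup's slope, 1 mm in radius per 10 mm. Origin: centre of its underside; z up along its axis.
- pot_collar (a point): centre of the top of the net pot's stiff black collar, 86 mm above the pot's underside. The collar reaches 16 mm down from here, 63 mm across at the top and 67 mm at its lower edge; it can be gripped across from above.
- pot_seat (a point): point on the cup's axis, 36 mm above its underside: when the pot's origin is here (within 1 mm) its cone meets the cup's wall all round and its collar stands 14 mm clear above the cup's rim. Pushing on from there barely moves the pot but wedges it; let go upright 1 to 4 mm higher, it settles loosely by its own weight.
- dome: the humidity dome: frosted clear tapered hood with a lime-green knob, 84 mm tall, 0.05 to 0.08 kg, standing on its open flared lip, 77 mm across outside, 74 mm inside. From 6 mm up the inside narrows evenly from 66 mm across, 1.25 mm in radius per 10 mm, like the pot's collar; flat roof at 60 mm. Origin: centre of its open underside; z up along its axis.
- dome_knob (a point): centre of the top of the dome's round knob, 84 mm above the lip. The knob is 24 mm across and reaches 20 mm down from here, to just over the roof; grip it from above, fingertips at most 22 mm below this point.
- dome_seat (a point): point on the net pot's axis, 68 mm above its underside: when the dome's origin is here (within 1 mm) it meets the pot's collar all round, its lip just below the collar and clear of the cup. Let go upright 1 to 4 mm higher, it settles loosely by its own weight; pushing wedges it, and the pot below as well.
- ready_set: bystander, loose: a finished set of the same cup, pot and dome, one piece 188 mm tall, 76 mm across. Origin: centre of its underside.
- seed_vial: bystander, loose: pale blue vial with a white cap, standing, 25 mm across, 64 mm tall. Origin: centre of its underside.
- timer: bystander, loose: white bench timer lying flat, 64 x 70 x 21 mm. Origin: centre of its underside.
- dibber: bystander, loose: wooden dibber lying on the bench, 138 mm long, 28 mm thick. Origin: centre of its underside.
Not all that is in view belongs to the job. Leave any blue, orange or purple look-alike of the net_pot alone.

How it is judged (in metres and radians):
On the way, in this order (a step that is already met when the one before it is completed fails the run):
1. the net pot sits upright in the reservoir cup, let go and not wedged (z of net_pot in the frame of reservoir_cup between 0.0335 and 0.0385 m and horizontal distance between net_pot and reservoir_cup below 0.005 m and angle between the z axis of net_pot and the z axis of reservoir_cup, either way round below 0.06 rad and contact force between net_pot and reservoir_cup below 45 N and linear speed of each of reservoir_cup, net_pot below 0.01 m/s and contact force between the fingers and net_pot below 0.1 N), for 0.3 s.
2. the dome sits level on the pot's collar, let go and not wedged (z of dome in the frame of net_pot between 0.065 and 0.0715 m and horizontal distance between dome and net_pot below 0.006 m and angle between the z axis of dome and the z axis of net_pot, either way round below 0.07 rad and contact force between dome and net_pot below 35 N and linear speed of each of net_pot, dome below 0.01 m/s and contact force between the fingers and dome below 0.1 N), for 0.3 s.
At the end, for the whole second after the job is handed in: the cup stands upright on the bench, the pot in it at its seat (-2.5/+2.5 mm, 5 mm sideways, 0.06 rad), the dome on the collar at its seat (-3/+3.5 mm, 6 mm, 0.07 rad), all let go and at rest, and neither taper wedged: walls pressing below 45 N in all (pot in cup) and 35 N (dome on pot) (all of step 2 and z of net_pot in the frame of reservoir_cup between 0.0335 and 0.0385 m and horizontal distance between net_pot and reservoir_cup below 0.005 m and angle between the z axis of net_pot and the z axis of reservoir_cup, either way round below 0.06 rad and contact force between net_pot and reservoir_cup below 45 N and angle between reservoir_cup's own z axis and vertical below 0.05 rad and height (world z) of reservoir_cup below 0.01 m and linear speed of reservoir_cup below 0.01 m/s and contact force between the fingers and reservoir_cup below 0.1 N and contact force between the fingers and net_pot below 0.1 N); the robot touches nothing.
It fails at once if the net pot is tipped more than 0.6 rad (angle between net_pot's own z axis and vertical above 0.6 rad).
It fails at once if the finished set is moved more than 20 mm (distance of ready_set from where it was at the start of the episode above 0.02 m).
It fails at once if the seed vial is moved more than 20 mm (distance of seed_vial from where it was at the start of the episode above 0.02 m).
It fails at once if the timer is moved more than 20 mm (distance of timer from where it was at the start of the episode above 0.02 m).
It fails at once if the dibber is moved more than 20 mm (distance of dibber from where it was at the start of the episode above 0.02 m).
It also fails if it takes over 61 s, if anything falls off the work surface, if the arm or the gripper's body presses on something with over 40 N, if the wrist force passes 120 N, or if a joint passes its speed limit or range.

## Working session

There is one attempt and no reset: what is moved stays moved. The work goes in short steps, Python scripts to look and compute and a tool call to move; the robot and the scene stay as the last step left them, time stands still between calls to the robot, and variables do not carry over. Pictures are saved under pics/ and viewed, at most 10 in all, crops included, and the job is handed in when it is done.

Besides the shell and the picture viewer there is one more tool, called after "Request:" in YAML: its name, and indented under it one key for each argument. drive_tool: Moves the arm, as the interface text tells. Its arguments: {"type":"object","properties":{"slide":{"type":"array","items":{"type":"array","items":{"type":"number","minimum":-1,"maximum":1}}},"angular":{"type":"array","items":{"type":"array","items":{"type":"number","minimum":-1,"maximum":1}}},"fingers":{"type":"number"},"grip_force":{"type":"number"}},"required":["slide","angular"]}

```bash
mkdir -p pics; cat > h.py <<'E'
import numpy as np, cv2
from station import bot, optics, workorder
def ray(p,uv):
    d=np.array([(uv[0]-p['cx'])/p['fx'],(uv[1]-p['cy'])/p['fy']]); u=d.copy()
    for _ in range(20): u=d/(1+p['k1']*(u@u))
    T=np.array(p['extrinsics']); v=T[:3,:3]@np.r_[u,1]
    return T[:3,3],v/np.linalg.norm(v)
def plane(p,uv,z):
    o,v=ray(p,uv); return o+v*(z-o[2])/v[2]
def tri(rs):
    A=sum(np.eye(3)-np.outer(v,v) for o,v in rs); b=sum((np.eye(3)-np.outer(v,v))@o for o,v in rs)
    x=np.linalg.solve(A,b); return x,[np.linalg.norm(np.cross(x-o,v)) for o,v in rs]
def proj(p,X):
    T=np.array(p['extrinsics']); c=T[:3,:3].T@(np.asarray(X)-T[:3,3]); s=c[:2]/c[2]; s=s*(1+p['k1']*(s@s))
    return s*[p['fx'],p['fy']]+[p['cx'],p['cy']]
E
cat > a.py <<'E'
from h import *
np.set_printoptions(precision=4,suppress=True)
s=bot.observe(); print(s['ee_pos'],s['orientation'],s['opening'],bot.pinch_z,s['time_s'])
P={n:optics.capture(n) for n in('scene','top')}
for n,p in P.items():
    cv2.imwrite(f'pics/{n}0.png',p['color']); print(n,np.array(p['extrinsics'])[:3,3],p['fx'],p['k1'])
    for l,z in [('reservoir_cup',0),('net_pot',0),('pot_collar',.086),('pot_seat',.036),('dome',0),('dome_knob',.084),('ready_set',0),('seed_vial',0),('timer',0),('dibber',0)]:
        for r in optics.landmark_of(p,l)[:4]: print(' ',l,np.round(r['uv'],1),round(r['confidence'],2),plane(p,r['uv'],z)[:2])
E
python3 a.py; python3 -c "
import cv2,numpy as np
cv2.imwrite('pics/t0.png',cv2.resize(cv2.imread('pics/top0.png'),(800,600)));cv2.imwrite('pics/s0.png',cv2.resize(cv2.imread('pics/scene0.png'),(800,600)))"
```

```text
[0.2435 0.5749 0.2214] [-179.8914   -0.0131  157.0357] 0.08698315491576329 0.0187 0.0
scene [-0.1209 -1.2466  0.8604] 499.67846574290115 -0.02819017120434277
  reservoir_cup [253.6 219.2] 0.73 [0.5266 0.0012]
  reservoir_cup [242.8 176.4] 0.23 [0.6315 0.2998]
  net_pot [253. 274.] 0.95 [ 0.3932 -0.2581]
  net_pot [239.5 257.1] 0.85 [ 0.3937 -0.1698]
  net_pot [282.4 258.2] 0.76 [ 0.504 -0.229]
  net_pot [291.5 283.1] 0.64 [ 0.4693 -0.3394]
  pot_collar [249.5 252.8] 0.94 [ 0.3746 -0.2714]
  pot_collar [283. 234.] 0.88 [ 0.5007 -0.2308]
  pot_collar [236.4 235.2] 0.84 [ 0.3793 -0.1794]
  pot_collar [292.  257.8] 0.82 [ 0.4652 -0.3402]
  pot_seat [252.9 211.8] 0.86 [ 0.5182 -0.0092]
  pot_seat [320.8 224.7] 0.57 [ 0.6734 -0.1704]
  dome [224.9 200.6] 0.8 [0.4921 0.1558]
  dome [280.3 237. ] 0.5 [ 0.5536 -0.1291]
  dome_knob [225.5 179.4] 0.65 [0.4944 0.1534]
  ready_set [340.3 246. ] 0.61 [ 0.6938 -0.2513]
  seed_vial [322.8 225.8] 0.67 [ 0.7103 -0.1319]
  timer [244.6 177.6] 0.59 [0.6333 0.2876]
  dibber [164.6 176.7] 0.65 [0.3599 0.4248]
  dibber [340.4 245.3] 0.4 [ 0.6963 -0.2484]
 
[... 211 characters left out ...]
net_pot [336.6 230.3] 0.68 [ 0.4029 -0.2545]
  net_pot [311.6 231.4] 0.62 [ 0.399 -0.166]
  net_pot [324.5 203. ] 0.56 [ 0.5002 -0.2143]
  net_pot [358.1 214. ] 0.53 [ 0.4608 -0.3338]
  pot_collar [315.1 228.2] 0.79 [ 0.4001 -0.1658]
  pot_collar [344.2 230.6] 0.69 [ 0.3921 -0.2626]
  pot_collar [328.6 197.3] 0.62 [ 0.504  -0.2138]
  pot_collar [368.9 208.4] 0.52 [ 0.4666 -0.3496]
  pot_seat [267.1 192.1] 0.62 [ 0.5311 -0.0092]
  dome [214.5 204. ] 0.7 [0.4945 0.1758]
  dome_knob [212.5 199.5] 0.78 [0.4948 0.1745]
  ready_set [331.8 146.3] 0.6 [ 0.7116 -0.2483]
  timer [182.2 166.4] 0.51 [0.6318 0.2971]
  dibber [147.7 238.5] 0.65 [0.3695 0.4086]
  dibber [330.6 147.3] 0.43 [ 0.7077 -0.2437]
```

View pics/t0.png

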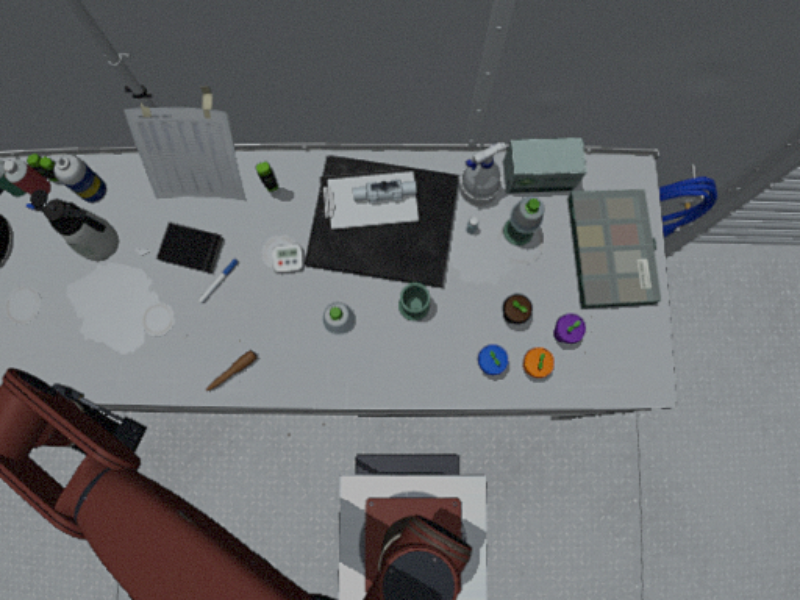

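View pics/s0.png

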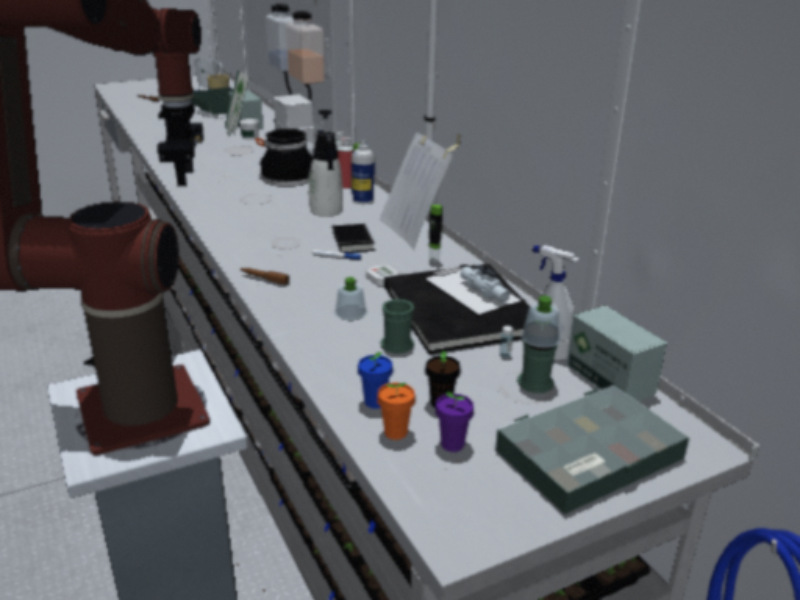

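The top view (800x600 scale) shows the black pot at (517,308), the empty cup at (415,300) and the dome at (337,317). The blue, orange and purple look-alikes stand around (540,345), and the finished set is at (525,220). I'll refine the positions by overlaying the model circles.

```bash
cat > ov.py <<'E'
from h import *
def montage(P,objs,name,Z=8,h=16):
    rows=[]
    for n in('top','scene'):
        p=P[n]; r=[]
        for (xy,circ) in objs:
            c=np.round(proj(p,[*xy,circ[-1][0]*.6])).astype(int); x0,y0=c-h
            im=cv2.resize(p['color'][y0:y0+2*h,x0:x0+2*h],None,fx=Z,fy=Z,interpolation=cv2.INTER_CUBIC)
            for z,R in circ:
                pts=np.array([(proj(p,[xy[0]+R*np.cos(a),xy[1]+R*np.sin(a),z])-[x0,y0]+.5)*Z for a in np.linspace(0,6.3,60)])
                cv2.polylines(im,[pts.astype(int)],False,(0,0,255),1)
            r.append(im)
        rows.append(np.hstack(r))
    cv2.imwrite(name,np.vstack(rows))
POT=[(0,.021),(.07,.0335),(.086,.0315)]; CUP=[(0,.036),(.092,.0325),(.092,.0265)]; DOME=[(0,.0385),(.064,.012),(.084,.012)]
E
cat > b.py <<'E'
from ov import *
P={}
for n in('scene','top'):
    ps=[optics.capture(n) for _ in range(4)]; p=dict(ps[-1]); p['color']=np.mean([q['color'] for q in ps],0).astype(np.uint8); P[n]=p
import pickle; pickle.dump(P,open('P.pkl','wb'))
montage(P,[((.502,-.222),POT),((.5235,-.006),CUP),((.494,.165),DOME)],'pics/m1.png')
E
python3 b.py
```

```text
(no output)
```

View pics/m1.png

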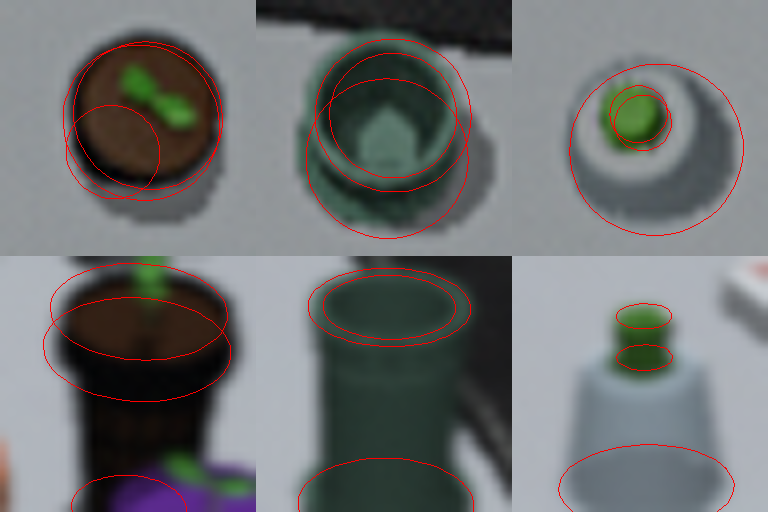

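```bash
cat > fit.py <<'E'
from ov import *
from scipy.optimize import minimize
from scipy.ndimage import map_coordinates, gaussian_filter
def outline(p,xy,circ):
    pts=np.array([proj(p,[xy[0]+R*np.cos(a),xy[1]+R*np.sin(a),z]) for z,R in circ for a in np.linspace(0,6.283,72)])
    h=cv2.convexHull(pts.astype(np.float32))[:,0].astype(float); h=np.vstack([h,h[:1]])
    s=np.r_[0,np.cumsum(np.linalg.norm(np.diff(h,axis=0),axis=1))]; t=np.linspace(0,s[-1],120)[:-1]
    q=np.c_[np.interp(t,s,h[:,0]),np.interp(t,s,h[:,1])]; d=np.roll(q,-1,0)-np.roll(q,1,0); nrm=np.c_[d[:,1],-d[:,0]]/np.linalg.norm(d,axis=1)[:,None]
    if ((q-q.mean(0))*nrm).sum()<0:nrm=-nrm
    return q,nrm
def fit(p,xy,circ,chan,keep=None,rng=6):
    """pixel shift of the outline that maximises the outward step in chan"""
    g=gaussian_filter(chan(p['color'].astype(float)),.7); q,n=outline(p,xy,circ)
    if keep is not None: m=keep(q-q.mean(0)); q,n=q[m],n[m]
    S=lambda a:map_coordinates(g,[a[:,1],a[:,0]],order=1)
    f=lambda s:-np.mean(np.clip(S(q+s+n)-S(q+s-n),-100,60))
    G=np.arange(-rng,rng+.1,.5); s0=min(([u,v] for u in G for v in G),key=lambda s:f(np.array(s)))
    r=minimize(f,s0,method='Nelder-Mead',options=dict(xatol=.02)); return r.x,-r.fun
lum=lambda c:c.mean(2)
red=lambda c:c[...,2]
ngreen=lambda c:c[...,0]-c[...,1]+c[...,2]*.5
def locate(P,xy,circ,zc,chans):
    rs=[];out=[]
    for n in('top','scene'):
        s,v=fit(P[n],xy,circ,chans[n] if isinstance(chans,dict) else chans)
        uv=proj(P[n],[*xy,zc])+s; rs.append(ray(P[n],uv)); out+=[np.round(s,2),round(v,1),plane(P[n],uv,zc)[:2].round(4)]
    X,e=tri(rs); return X.round(4),np.round(e,4),out
E
cat > c.py <<'E'
from fit import *
import pickle; P=pickle.load(open('P.pkl','rb'))
print('pot',*locate(P,(.506,-.223),POT[1:],.078,red))
print('cup rim',*locate(P,(.5235,-.006),CUP[1:2],.092,red))
print('knob',*locate(P,(.494,.167),DOME[1:],.074,ngreen))
E
python3 c.py
```

```text
pot [ 0.5063 -0.2238  0.0731] [0.0004 0.0004] [array([0.02, 0.09]), np.float64(55.2), array([ 0.5057, -0.223 ]), array([-0.  ,  1.58]), np.float64(43.3), array([ 0.5019, -0.2301])]
cup rim [ 0.516  -0.0012  0.0832] [0.0059 0.0059] [array([-2.14,  4.36]), np.float64(36.3), array([0.5087, 0.0011]), array([-1.  ,  1.85]), np.float64(16.8), array([ 0.5151, -0.0155])]
knob [0.4954 0.1697 0.0683] [0.0014 0.0014] [array([-0.5, -0.5]), np.float64(60.0), array([0.4957, 0.1687]), array([-0.31,  1.14]), np.float64(59.3), array([0.4895, 0.1596])]
```

```bash
cat > d.py <<'E'
from fit import *
import pickle; P=pickle.load(open('P.pkl','rb'))
xy=(.5235,-.004)
for nm,circ,sg in(('outer',CUP[1:2],1),('inner',CUP[2:],1)):
  for n in('top','scene'):
    for ch in(lum,red):
      s,v=fit(P[n],xy,circ,ch,rng=2,keep=(lambda d:d[:,1]<4)); print(nm,n,s.round(2),round(v,1),plane(P[n],proj(P[n],[*xy,.092])+s,.092)[:2].round(4))
xy2=(.526,-.0045)
montage(P,[((.506,-.2232),POT),(xy2,CUP),((.4957,.169),DOME)],'pics/m2.png')
E
python3 d.py
```

```text
outer top [-1.29  1.34] 42.4 [5.189e-01 3.000e-04]
outer top [-1.34  1.25] 43.8 [5.192e-01 5.000e-04]
outer scene [-0.78  2.05] 21.7 [ 0.5151 -0.015 ]
outer scene [-0.71  1.98] 22.7 [ 0.5155 -0.0147]
inner top [-0.95 -0.77] 47.2 [ 0.5261 -0.0008]
inner top [-0.99 -0.94] 44.2 [ 0.5267 -0.0007]
inner scene [-1.81  0.29] 19.2 [ 0.5174 -0.0032]
inner scene [-1.92  0.28] 20.0 [ 0.5171 -0.003 ]
```

View pics/m2.png

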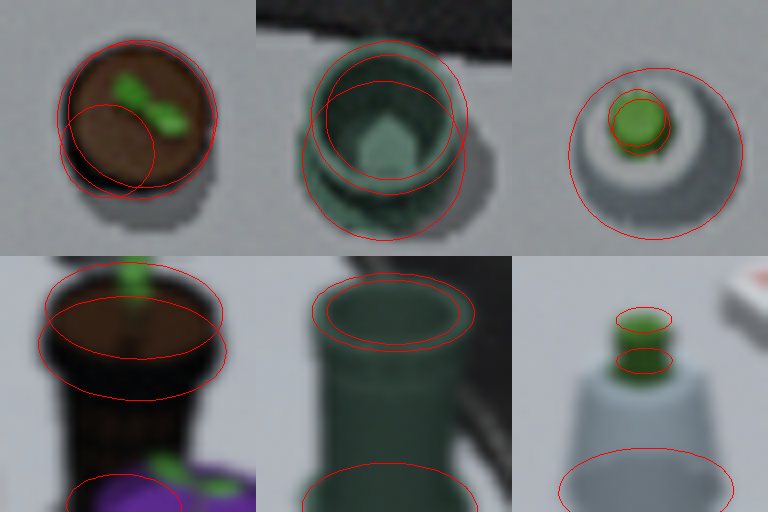

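```bash
cat > mv.py <<'E'
import sys
from h import *
from scipy.spatial.transform import Rotation as R
s=bot.observe(); Rc=R.from_euler('xyz',s['orientation'],degrees=True)
print('t',round(s['time_s'],2),'pos',np.round(s['ee_pos'],4),'rpy',np.round(s['orientation'],2),'F',np.round(s['contact_force'],1),'open',round(s['opening'],4),'ff',s['finger_force'])
if len(sys.argv)>1:
    x,y,z,yaw=map(float,sys.argv[1:5]); t=np.array([x,y,z])
    print('slide',(Rc.inv().apply(t-s['ee_pos'])/.5).round(4),'ang',((Rc.inv()*R.from_euler('xyz',[180,0,yaw],degrees=True)).as_rotvec(degrees=True)/90).round(4))
E
python3 mv.py .506 -.2235 .20 90
```

```text
t 1.5 pos [0.2439 0.5755 0.2226] rpy [180.    -0.   157.03] F [ 0.1 -0.4 -0.2] open 0.0867 ff 0.0
slide [-1.1062 -1.2667  0.0451] ang [ 0.     -0.      0.7448]
```

Request:
drive_tool:
  slide:
    - [-0.77,-0.88,0.03]
    - [-0.77,-0.88,0.03]
    - [-0.77,-0.88,0.03]
    - [-0.77,-0.88,0.03]
    - [-0.77,-0.88,0.03]
    - [-0.77,-0.88,0.03]
    - [-0.77,-0.88,0.03]
    - [-0.77,-0.88,0.03]
    - [-0.77,-0.88,0.03]
    - [-0.77,-0.88,0.03]
  angular:
    - [0,0,0.5]
    - [0,0,0.5]
    - [0,0,0.5]
    - [0,0,0.5]
    - [0,0,0.5]
    - [0,0,0.5]
    - [0,0,0.5]
    - [0,0,0.5]
    - [0,0,0.5]
    - [0,0,0.5]
  fingers: 1

```text
time_s: 2.75
ee_pos: [0.4273, 0.0169, 0.2078]
orientation: [180.0, 0.1, 111.8]
contact_force: [0.6, 0.6, 1.0]
opening: 0.0867
finger_force: 0.0
```

```bash
python3 mv.py .506 -.2235 .15 90
```

```text
t 2.75 pos [0.4273 0.0169 0.2078] rpy [1.7997e+02 6.0000e-02 1.1181e+02] F [0.6 0.6 1. ] open 0.0867 ff 0.0
slide [-0.5048 -0.0327  0.1162] ang [0.0005 0.0006 0.2423]
```

Request:
drive_tool:
  slide:
    - [-0.505,-0.033,0.116]
    - [-0.505,-0.033,0.116]
    - [-0.505,-0.033,0.116]
    - [-0.505,-0.033,0.116]
    - [-0.505,-0.033,0.116]
    - [-0.505,-0.033,0.116]
    - [-0.505,-0.033,0.116]
  angular:
    - [0,0,0.242]
    - [0,0,0.242]
    - [0,0,0.242]
    - [0,0,0.242]
    - [0,0,0.242]
    - [0,0,0.242]
    - [0,0,0.242]

```text
time_s: 3.62
ee_pos: [0.5061, -0.2189, 0.15]
orientation: [180.0, -0.0, 90.3]
contact_force: [-0.5, 0.3, -0.1]
opening: 0.087
finger_force: 0.0
```

```bash
cat >> mv.py <<'E'
if len(sys.argv)>5:
    print([ (optics.capture('top'),np.round(bot.observe()['ee_pos'],4))[1].tolist() for _ in range(3)])
E
python3 mv.py .506 -.2235 .062 90 1
```

```text
t 3.62 pos [ 0.5061 -0.2189  0.15  ] rpy [ 1.7998e+02 -1.0000e-02  9.0320e+01] F [-0.5  0.3 -0.1] open 0.087 ff 0.0
slide [-0.0093 -0.0003  0.176 ] ang [ 0.0002 -0.0001  0.0036]
[[0.5062, -0.2188, 0.1502], [0.5063, -0.2188, 0.1503], [0.5063, -0.2189, 0.1503]]
```

Request:
drive_tool:
  slide:
    - [-0.0093,0,0.05]
    - [-0.0093,0,0.1]
    - [-0.0093,0,0.14]
    - [-0.0093,0,0.165]
    - [-0.0093,0,0.176]
    - [-0.0093,0,0.176]
  angular:
    - [0,0,0]
    - [0,0,0]
    - [0,0,0]
    - [0,0,0]
    - [0,0,0]
    - [0,0,0]

```text
time_s: 4.53
ee_pos: [0.5063, -0.2247, 0.0618]
orientation: [180.0, 0.0, 90.3]
contact_force: [0.5, -0.0, -0.4]
opening: 0.087
finger_force: 0.0
```

Request:
drive_tool:
  slide:
    - [0,0,0]
    - [0,0,0]
    - [0,0,0]
    - [0,0,0]
    - [0,0,0]
    - [0,0,0]
  angular:
    - [0,0,0]
    - [0,0,0]
    - [0,0,0]
    - [0,0,0]
    - [0,0,0]
    - [0,0,0]
  fingers: -1
  grip_force: 12

```text
time_s: 5.28
ee_pos: [0.5063, -0.225, 0.0619]
orientation: [180.0, 0.0, 90.3]
contact_force: [-1.7, 0.6, 5.2]
opening: 0.0655
finger_force: 12.0
```

Request:
drive_tool:
  slide:
    - [0,0,-0.02]
    - [0,0,-0.06]
    - [0,0,-0.12]
    - [0,0,-0.19]
    - [0,0,-0.25]
    - [0,0,-0.27]
    - [0,0,-0.27]
  angular:
    - [0,0,0]
    - [0,0,0]
    - [0,0,0]
    - [0,0,0]
    - [0,0,0]
    - [0,0,0]
    - [0,0,0]

```text
time_s: 6.15
ee_pos: [0.5062, -0.2248, 0.1967]
orientation: [180.0, 0.0, 90.3]
contact_force: [-0.6, -0.2, -2.3]
opening: 0.0657
finger_force: 12.0
```

```bash
python3 mv.py .5265 -.0025 .193 90.3 1
```

```text
t 6.15 pos [ 0.5062 -0.2248  0.1967] rpy [1.7996e+02 2.0000e-02 9.0260e+01] F [-0.6 -0.2 -2.3] open 0.0657 ff 11.999911097518634
slide [0.4444 0.0425 0.0072] ang [ 0.0004  0.0002 -0.0005]
[[0.5056, -0.2244, 0.1955], [0.5053, -0.2243, 0.1949], [0.5052, -0.2242, 0.1947]]
```

Request:
drive_tool:
  slide:
    - [0.08,0.01,0]
    - [0.18,0.02,0]
    - [0.28,0.03,0]
    - [0.37,0.04,0]
    - [0.42,0.043,0]
    - [0.444,0.043,0]
    - [0.444,0.043,0]
    - [0.444,0.043,0]
  angular:
    - [0,0,0]
    - [0,0,0]
    - [0,0,0]
    - [0,0,0]
    - [0,0,0]
    - [0,0,0]
    - [0,0,0]
    - [0,0,0]

```text
time_s: 7.3
ee_pos: [0.5265, -0.0036, 0.1962]
orientation: [-180.0, 0.0, 90.2]
contact_force: [-0.0, 0.2, -1.6]
opening: 0.0655
finger_force: 12.0
```

```bash
cat > e.py <<'E'
from ov import *
P={n:optics.capture(n) for n in('scene','top')}
s=bot.observe(); e=np.array(s['ee_pos']); print(e.round(4),s['contact_force'])
import pickle; pickle.dump(P,open('P2.pkl','wb'))
z=e[2]-.062
ims=[]
for n in('top','scene'):
    p=P[n]; c=np.round(proj(p,[.5265,-.0015,.12])).astype(int); h=24; x0,y0=c-h; Z=8
    im=cv2.resize(p['color'][y0:y0+2*h,x0:x0+2*h],None,fx=Z,fy=Z,interpolation=cv2.INTER_CUBIC)
    for xy,C,zz,col in(((.5265,-.0015),CUP,0,(0,0,255)),(e[:2],POT,z,(0,255,255))):
        for k,R in C:
            pts=np.array([(proj(p,[xy[0]+R*np.cos(a),xy[1]+R*np.sin(a),k+zz])-[x0,y0]+.5)*Z for a in np.linspace(0,6.3,60)])
            cv2.polylines(im,[pts.astype(int)],False,col,1)
    ims.append(im)
cv2.imwrite('pics/m3.png',np.hstack(ims))
E
python3 e.py
```

```text
[ 0.5266 -0.0037  0.1964] [ 0.11619958 -1.04404417 -0.71178622]
```

View pics/m3.png

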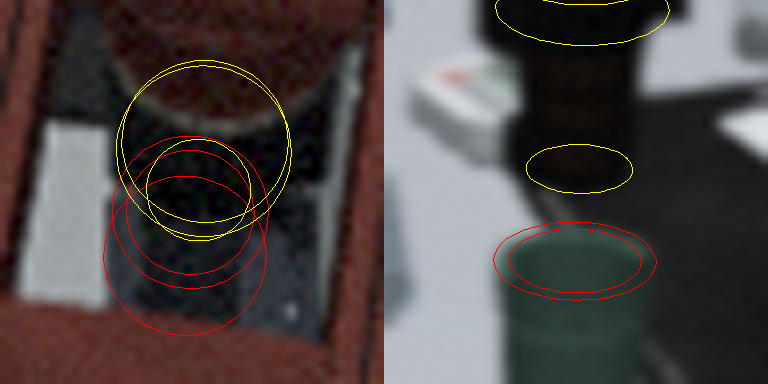

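Request:
drive_tool:
  slide:
    - [0.002,0,0.02]
    - [0.002,0,0.05]
    - [0.002,0,0.08]
    - [0.002,0,0.11]
    - [0.002,0,0.13]
    - [0.002,0,0.145]
    - [0.002,0,0.155]
    - [0.002,0,0.16]
    - [0.002,0,0.16]
  angular:
    - [0,0,0]
    - [0,0,0]
    - [0,0,0]
    - [0,0,0]
    - [0,0,0]
    - [0,0,0]
    - [0,0,0]
    - [0,0,0]
    - [0,0,0]

```text
time_s: 8.52
ee_pos: [0.5268, -0.0017, 0.1167]
orientation: [180.0, 0.0, 90.3]
contact_force: [0.8, 0.2, -0.7]
opening: 0.0657
finger_force: 12.0
```

```bash
python3 mv.py .5265 -.0025 .1015 90.3 1
```

```text
t 8.53 pos [ 0.5268 -0.0017  0.1167] rpy [179.98   0.    90.26] F [ 0.8  0.2 -0.7] open 0.0657 ff 11.999953649647068
slide [-0.0016 -0.0006  0.0304] ang [ 0.0002  0.     -0.0005]
[[0.5268, -0.0017, 0.1168], [0.5269, -0.0017, 0.1169], [0.5269, -0.0017, 0.117]]
```

Request:
drive_tool:
  slide:
    - [0,0,0.006]
    - [0,0,0.012]
    - [0,0,0.018]
    - [0,0,0.022]
    - [0,0,0.022]
  angular:
    - [0,0,0]
    - [0,0,0]
    - [0,0,0]
    - [0,0,0]
    - [0,0,0]

```text
time_s: 9.3
ee_pos: [0.5264, -0.0017, 0.1053]
orientation: [-180.0, -0.0, 90.3]
contact_force: [-1.5, 0.0, -1.1]
opening: 0.0652
finger_force: 12.0
```

```bash
python3 mv.py .5265 -.0025 .1005 90.3 1
```

```text
t 9.3 pos [ 0.5264 -0.0017  0.1053] rpy [-179.97   -0.     90.25] F [-1.5  0.  -1.1] open 0.0652 ff 11.999946183204884
slide [-0.0016  0.0001  0.0095] ang [-0.0003 -0.     -0.0005]
[[0.5265, -0.0017, 0.1053], [0.5265, -0.0017, 0.1054], [0.5265, -0.0017, 0.1055]]
```

Request:
drive_tool:
  slide:
    - [0,0,0.003]
    - [0,0,0.006]
    - [0,0,0.009]
    - [0,0,0.009]
    - [0,0,0.009]
  angular:
    - [0,0,0]
    - [0,0,0]
    - [0,0,0]
    - [0,0,0]
    - [0,0,0]

```text
time_s: 10.07
ee_pos: [0.5266, -0.0017, 0.1009]
orientation: [-180.0, -0.0, 90.3]
contact_force: [-0.4, -0.8, -1.6]
opening: 0.0656
finger_force: 12.0
```

```bash
python3 mv.py .5265 -.0025 .1 90.3 1
```

```text
t 10.07 pos [ 0.5266 -0.0017  0.1009] rpy [-179.99   -0.     90.25] F [-0.4 -0.8 -1.6] open 0.0656 ff 12.000110425287858
slide [-0.0016 -0.0001  0.0019] ang [-0.0001 -0.     -0.0005]
[[0.5266, -0.0017, 0.101], [0.5266, -0.0017, 0.101], [0.5266, -0.0017, 0.101]]
```

Request:
drive_tool:
  slide:
    - [0,0,0.002]
    - [0,0,0.002]
    - [0,0,0.002]
  angular:
    - [0,0,0]
    - [0,0,0]
    - [0,0,0]
  grip_force: 5

```text
time_s: 10.6
ee_pos: [0.5267, -0.0017, 0.1001]
orientation: [180.0, -0.0, 90.3]
contact_force: [-0.9, -1.6, 0.0]
opening: 0.0664
finger_force: 5.0
```

Request:
drive_tool:
  slide:
    - [0,0,0]
    - [0,0,0]
    - [0,0,0]
    - [0,0,0]
    - [0,0,0]
    - [0,0,0]
  angular:
    - [0,0,0]
    - [0,0,0]
    - [0,0,0]
    - [0,0,0]
    - [0,0,0]
    - [0,0,0]
  fingers: 1

```text
time_s: 11.35
ee_pos: [0.5266, -0.0016, 0.1]
orientation: [-180.0, -0.0, 90.3]
contact_force: [-0.4, 1.0, -0.3]
opening: 0.0867
finger_force: 0.0
```

Request:
drive_tool:
  slide:
    - [0,0,-0.02]
    - [0,0,-0.06]
    - [0,0,-0.12]
    - [0,0,-0.2]
    - [0,0,-0.28]
    - [0,0,-0.3]
  angular:
    - [0,0,0]
    - [0,0,0]
    - [0,0,0]
    - [0,0,0]
    - [0,0,0]
    - [0,0,0]

```text
time_s: 12.1
ee_pos: [0.5284, -0.0019, 0.2542]
orientation: [179.6, 0.1, 90.3]
contact_force: [0.1, 0.1, -0.1]
opening: 0.0868
finger_force: 0.0
```

```bash
python3 mv.py .4957 .1685 .2 90.3 1
```

```text
t 12.1 pos [ 0.5284 -0.0019  0.2542] rpy [1.7963e+02 6.0000e-02 9.0260e+01] F [ 0.1  0.1 -0.1] open 0.0868 ff 0.0
slide [ 0.3412 -0.0645  0.1076] ang [ 0.0041  0.0006 -0.0005]
[[0.5281, -0.0019, 0.2537], [0.5273, -0.0018, 0.2515], [0.5265, -0.0016, 0.2498]]
```

Request:
drive_tool:
  slide:
    - [0.1,-0.02,0]
    - [0.2,-0.04,0.05]
    - [0.3,-0.06,0.12]
    - [0.34,-0.0636,0.18]
    - [0.34,-0.0636,0.22]
    - [0.34,-0.0636,0.22]
  angular:
    - [0,0,0]
    - [0,0,0]
    - [0,0,0]
    - [0,0,0]
    - [0,0,0]
    - [0,0,0]

```text
time_s: 13.0
ee_pos: [0.491, 0.1679, 0.1362]
orientation: [-179.6, 0.1, 90.3]
contact_force: [-0.3, 0.4, 0.0]
opening: 0.0874
finger_force: 0.0
```

```bash
python3 mv.py .4957 .1685 .0635 90.3 1; cat > f.py <<'E'
from fit import *
P={n:optics.capture(n) for n in('scene','top')}
for l in('pot_collar','reservoir_cup'):
  for n in P: print(l,n,[(np.round(r['uv'],1),round(r['confidence'],2)) for r in optics.landmark_of(P[n],l)][:5])
xy=(.5265,-.0017)
C=[(z+.036,R) for z,R in POT[1:]]
print(*locate(P,xy,C,.114,red))
montage(P,[(xy,C),(xy,CUP),((.4957,.1685),DOME)],'pics/m4.png')
E
python3 f.py
```

```text
t 13.0 pos [0.491  0.1679 0.1362] rpy [-1.7957e+02  8.0000e-02  9.0300e+01] F [-0.3  0.4  0. ] open 0.0874 ff 0.0
slide [0.0013 0.0105 0.1453] ang [-0.0048  0.0009 -0.    ]
[[0.4924, 0.1679, 0.138], [0.4935, 0.1679, 0.1393], [0.4942, 0.1679, 0.1402]]
pot_collar scene [(array([250.2, 253.2]), 0.9), (array([237.2, 232.5]), 0.73), (array([291.1, 258.1]), 0.62), (array([251.5, 189.3]), 0.61)]
pot_collar top [(array([367.6, 207.8]), 0.79), (array([266.6, 189.7]), 0.67), (array([316. , 228.9]), 0.54), (array([342.4, 228.2]), 0.53)]
reservoir_cup scene [(array([252.4, 218.8]), 0.66)]
reservoir_cup top [(array([262.6, 193.7]), 0.49)]
[ 0.5151 -0.0021  0.1418] [0.0147 0.0147] [array([-1.34,  5.89]), np.float64(31.2), array([0.5068, 0.0027]), array([ 1.57, -7.94]), np.float64(28.5), array([0.5563, 0.0455])]
```

View pics/m4.png

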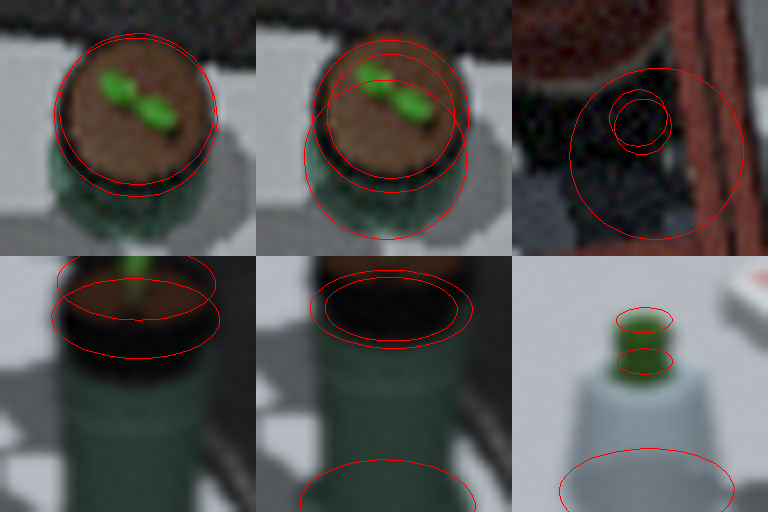

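Request:
drive_tool:
  slide:
    - [0.002,0,0.04]
    - [0.002,0,0.08]
    - [0.002,0,0.11]
    - [0.002,0,0.13]
    - [0.002,0,0.145]
    - [0.002,0,0.15]
    - [0.002,0,0.15]
  angular:
    - [0,0,0]
    - [0,0,0]
    - [0,0,0]
    - [0,0,0]
    - [0,0,0]
    - [0,0,0]
    - [0,0,0]
  fingers: 0.2

```text
time_s: 14.32
ee_pos: [0.4943, 0.1692, 0.0652]
orientation: [180.0, -0.0, 90.3]
contact_force: [0.5, 0.5, 0.3]
opening: 0.0523
finger_force: 0.0
```

```bash
python3 mv.py .4957 .169 .0645 90.3 1
```

```text
t 14.32 pos [0.4943 0.1692 0.0652] rpy [179.98  -0.    90.26] F [0.5 0.5 0.3] open 0.0523 ff 0.0
slide [-0.0005  0.0029  0.0015] ang [ 0.0002 -0.     -0.0005]
[[0.4944, 0.1693, 0.0655], [0.4945, 0.1693, 0.0655], [0.4945, 0.1693, 0.0656]]
```

Request:
drive_tool:
  slide:
    - [0,0.002,0.003]
    - [0,0.002,0.003]
    - [0,0.002,0.003]
  angular:
    - [0,0,0]
    - [0,0,0]
    - [0,0,0]

```text
time_s: 14.85
ee_pos: [0.4951, 0.1692, 0.0636]
orientation: [-180.0, 0.0, 90.3]
contact_force: [-0.1, -0.3, -0.0]
opening: 0.0522
finger_force: 0.0
```

Request:
drive_tool:
  slide:
    - [0,0,0]
    - [0,0,0]
    - [0,0,0]
    - [0,0,0]
    - [0,0,0]
    - [0,0,0]
  angular:
    - [0,0,0]
    - [0,0,0]
    - [0,0,0]
    - [0,0,0]
    - [0,0,0]
    - [0,0,0]
  fingers: -1
  grip_force: 12

```text
time_s: 15.6
ee_pos: [0.4954, 0.1693, 0.0641]
orientation: [180.0, -0.0, 90.3]
contact_force: [-1.5, -0.0, 5.5]
opening: 0.0233
finger_force: 23.2
```

Request:
drive_tool:
  slide:
    - [0,0,-0.02]
    - [0,0,-0.06]
    - [0,0,-0.12]
    - [0,0,-0.2]
    - [0,0,-0.28]
    - [0,0,-0.34]
    - [0,0,-0.36]
    - [0,0,-0.36]
  angular:
    - [0,0,0]
    - [0,0,0]
    - [0,0,0]
    - [0,0,0]
    - [0,0,0]
    - [0,0,0]
    - [0,0,0]
    - [0,0,0]

```text
time_s: 16.6
ee_pos: [0.4951, 0.1692, 0.2435]
orientation: [180.0, -0.0, 90.3]
contact_force: [0.6, -0.4, -1.2]
opening: 0.0238
finger_force: 21.8
```

```bash
python3 mv.py .5265 -.0017 .244 90.3 1
```

```text
t 16.6 pos [0.4951 0.1692 0.2435] rpy [179.97  -0.    90.26] F [ 0.6 -0.4 -1.2] open 0.0238 ff 21.79865151643753
slide [-0.342   0.0613 -0.001 ] ang [ 0.0003 -0.     -0.0005]
[[0.4946, 0.1691, 0.2424], [0.4942, 0.169, 0.2418], [0.4941, 0.169, 0.2416]]
```

Request:
drive_tool:
  slide:
    - [-0.06,0.011,0]
    - [-0.14,0.026,0]
    - [-0.22,0.04,0]
    - [-0.29,0.053,0]
    - [-0.33,0.06,0]
    - [-0.342,0.0613,0]
    - [-0.342,0.0613,0]
    - [-0.342,0.0613,0]
    - [-0.342,0.0613,0]
  angular:
    - [0,0,0]
    - [0,0,0]
    - [0,0,0]
    - [0,0,0]
    - [0,0,0]
    - [0,0,0]
    - [0,0,0]
    - [0,0,0]
    - [0,0,0]

```text
time_s: 17.88
ee_pos: [0.5264, -0.0008, 0.2436]
orientation: [180.0, -0.0, 90.3]
contact_force: [-0.2, -1.0, -0.1]
opening: 0.0232
finger_force: 21.8
```

```bash
python3 mv.py .5265 -.0017 .187 90.3 1;  cat > g.py <<'E'
from ov import *
P={n:optics.capture(n) for n in('scene','top')}
s=bot.observe(); e=np.array(s['ee_pos']); z=e[2]-.064
p=P['scene']; h=32; ims=[]
for q in (True,False):
    c=np.round(proj(p,[.5265,-.0017,.14])).astype(int); x0,y0=c-h; Z=8
    im=cv2.resize(p['color'][y0:y0+2*h,x0:x0+2*h],None,fx=Z,fy=Z,interpolation=cv2.INTER_CUBIC)
    if q:
      for xy,C,zz,col in(((.5265,-.0017),POT[1:],.036,(0,0,255)),(e[:2],DOME,z,(0,255,255)),((.5265,-.0017),CUP,0,(255,0,255))):
        for k,R in C:
            pts=np.array([(proj(p,[xy[0]+R*np.cos(a),xy[1]+R*np.sin(a),k+zz])-[x0,y0]+.5)*Z for a in np.linspace(0,6.3,60)])
            cv2.polylines(im,[pts.astype(int)],False,col,1)
    im=im[:,56:-56]; ims.append(im)
cv2.imwrite('pics/m5.png',np.hstack(ims))
E
python3 g.py
```

```text
t 17.88 pos [ 0.5264 -0.0008  0.2436] rpy [ 1.800e+02 -1.000e-02  9.033e+01] F [-0.2 -1.  -0.1] open 0.0232 ff 21.80050402879715
slide [-0.0019  0.0002  0.1132] ang [ 0.     -0.0001  0.0003]
[[0.5265, -0.0009, 0.2436], [0.5265, -0.0011, 0.2436], [0.5265, -0.0012, 0.2436]]
```

View pics/m5.png

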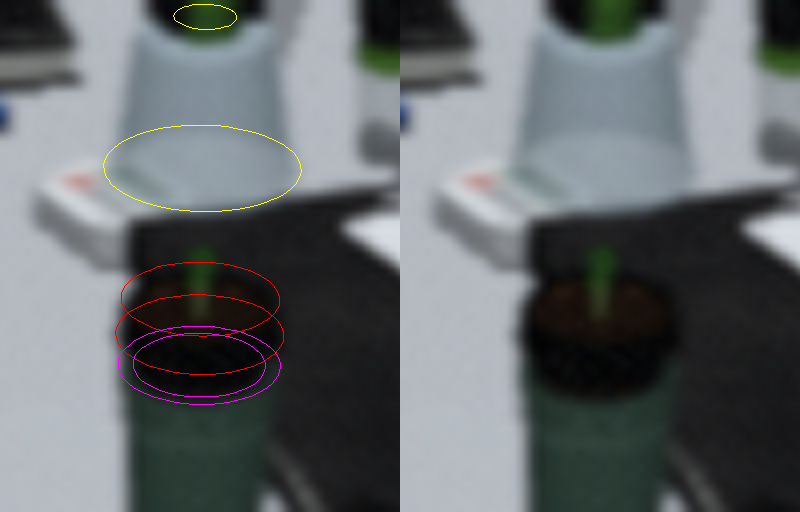

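Request:
drive_tool:
  slide:
    - [-0.001,0,0.02]
    - [-0.001,0,0.05]
    - [-0.001,0,0.08]
    - [-0.001,0,0.1]
    - [-0.001,0,0.112]
    - [-0.001,0,0.12]
    - [-0.001,0,0.127]
    - [-0.001,0,0.127]
    - [-0.001,0,0.127]
  angular:
    - [0,0,0]
    - [0,0,0]
    - [0,0,0]
    - [0,0,0]
    - [0,0,0]
    - [0,0,0]
    - [0,0,0]
    - [0,0,0]
    - [0,0,0]

```text
time_s: 19.25
ee_pos: [0.5267, -0.0022, 0.1804]
orientation: [180.0, 0.0, 90.3]
contact_force: [-0.2, -0.7, -0.5]
opening: 0.0236
finger_force: 21.8
```

```bash
python3 mv.py .5265 -.0017 .170 90.3 1
```

```text
t 19.25 pos [ 0.5267 -0.0022  0.1804] rpy [1.7997e+02 1.0000e-02 9.0260e+01] F [-0.2 -0.7 -0.5] open 0.0236 ff 21.800771802663803
slide [ 0.001  -0.0004  0.0208] ang [ 0.0004  0.0001 -0.0004]
[[0.5267, -0.0022, 0.1804], [0.5267, -0.0022, 0.1804], [0.5266, -0.0022, 0.1803]]
```

No contact so far. I'll lower to about 4 mm above the seat.

Request:
drive_tool:
  slide:
    - [0,0,0.004]
    - [0,0,0.008]
    - [0,0,0.012]
    - [0,0,0.016]
    - [0,0,0.016]
  angular:
    - [0,0,0]
    - [0,0,0]
    - [0,0,0]
    - [0,0,0]
    - [0,0,0]

```text
time_s: 20.02
ee_pos: [0.5262, -0.002, 0.1717]
orientation: [-180.0, -0.0, 90.3]
contact_force: [-0.8, 0.5, -0.8]
opening: 0.0237
finger_force: 21.7
```

```bash
python3 mv.py .5265 -.0017 .170 90.3 1
```

```text
t 20.02 pos [ 0.5262 -0.002   0.1717] rpy [-1.7996e+02 -2.0000e-02  9.0260e+01] F [-0.8  0.5 -0.8] open 0.0237 ff 21.697884052991867
slide [0.0006 0.0006 0.0033] ang [-0.0005 -0.0002 -0.0005]
[[0.5262, -0.002, 0.1717], [0.5262, -0.0021, 0.1718], [0.5263, -0.0021, 0.1719]]
```

Request:
drive_tool:
  slide:
    - [0,0,0.0015]
    - [0,0,0.003]
    - [0,0,0.003]
    - [0,0,0.003]
  angular:
    - [0,0,0]
    - [0,0,0]
    - [0,0,0]
    - [0,0,0]

```text
time_s: 20.68
ee_pos: [0.5265, -0.0021, 0.1706]
orientation: [-180.0, -0.0, 90.3]
contact_force: [-0.7, 0.5, 0.2]
opening: 0.0232
finger_force: 21.4
```

Request:
drive_tool:
  slide:
    - [0,0,0]
    - [0,0,0]
    - [0,0,0]
    - [0,0,0]
    - [0,0,0]
    - [0,0,0]
  angular:
    - [0,0,0]
    - [0,0,0]
    - [0,0,0]
    - [0,0,0]
    - [0,0,0]
    - [0,0,0]
  fingers: 0.3

```text
time_s: 21.42
ee_pos: [0.5265, -0.0022, 0.1705]
orientation: [-180.0, -0.0, 90.3]
contact_force: [0.0, -0.5, -0.7]
opening: 0.0566
finger_force: 0.0
```

Request:
drive_tool:
  slide:
    - [0,0,-0.02]
    - [0,0,-0.06]
    - [0,0,-0.12]
    - [0,0,-0.17]
    - [0,0,-0.17]
  angular:
    - [0,0,0]
    - [0,0,0]
    - [0,0,0]
    - [0,0,0]
    - [0,0,0]

```text
time_s: 22.05
ee_pos: [0.5281, -0.0024, 0.2586]
orientation: [179.7, 0.0, 90.3]
contact_force: [0.1, -0.7, -1.3]
opening: 0.0567
finger_force: 0.0
```

Request:
drive_tool:
  slide:
    - [0.1,0,0]
    - [0.2,0,0]
    - [0.3,0,0]
    - [0.4,0,0]
    - [0.5,0,0]
    - [0.5,0,0]
    - [0.5,0,0]
  angular:
    - [0,0,0]
    - [0,0,0]
    - [0,0,0]
    - [0,0,0]
    - [0,0,0]
    - [0,0,0]
    - [0,0,0]

```text
time_s: 22.92
ee_pos: [0.5248, 0.2475, 0.2543]
orientation: [-179.9, 0.1, 90.3]
contact_force: [-1.0, -0.7, -0.0]
opening: 0.0562
finger_force: 0.0
```

```bash
cat > k.py <<'E'
from fit import *
P={n:optics.capture(n) for n in('scene','top')}
xy=(.5265,-.0018); D=[(z+.104,R) for z,R in DOME[1:]]
print(*locate(P,xy,D,.178,ngreen))
out=[]
for n,h,(c) in(('top',24,xy),('scene',24,xy),('scene',24,(.706,-.248))):
    p=P[n]; u=np.round(proj(p,[*c,.12])).astype(int); x0,y0=u-h
    im=cv2.resize(p['color'][y0:y0+2*h,x0:x0+2*h],(264,264),interpolation=cv2.INTER_CUBIC); Z=264/2/h
    if c is xy:
     for z,R in D+[(.104,.0385),(.092,.0325)]:
      pts=np.array([(proj(p,[xy[0]+R*np.cos(a),xy[1]+R*np.sin(a),z])-[x0,y0]+.5)*Z for a in np.linspace(0,6.3,60)]); cv2.polylines(im,[pts.astype(int)],False,(0,0,255),1)
    out.append(im)
cv2.imwrite('pics/m6.png',np.hstack(out))
E
python3 k.py
```

```text
[ 0.5266 -0.0022  0.1709] [0.0005 0.0005] [array([0.  , 0.61]), np.float64(60.0), array([ 0.5246, -0.0018]), array([0.22, 2.05]), np.float64(56.2), array([ 0.5205, -0.015 ])]
```

View pics/m6.png

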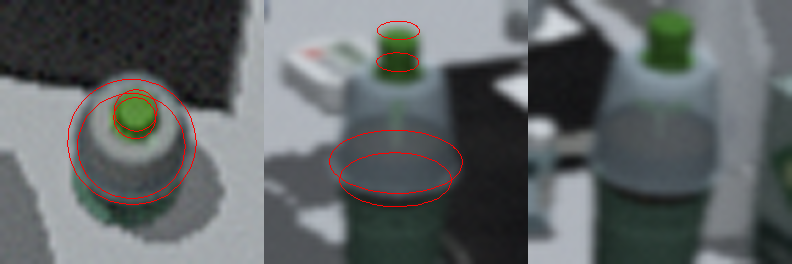

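```bash
cat > l.py <<'E'
from fit import *
P={n:optics.capture(n) for n in('scene','top')}
D=[(z+.104,R) for z,R in DOME[1:]]
for xy in((.525,-.0018),(.708,-.248)):
    X,e,o=locate(P,xy,D,.178,ngreen); X2,e2,_=locate(P,X[:2],D,.178,ngreen); print(X,e,X2,e2)
print(bot.observe()['contact_force'])
E
python3 l.py
```

```text
[ 0.527  -0.0021  0.1708] [0.0004 0.0004] [ 0.527  -0.0023  0.171 ] [0. 0.]
[ 0.7053 -0.2443  0.1728] [0.0007 0.0007] [ 0.7058 -0.244   0.1727] [0.0004 0.0004]
[-0.51407005 -1.03595196 -0.42534394]
```

```bash
python3 -c "
from station import workorder
print(workorder.hand_in())"
```

```text
the job is handed in; nothing more can be done
None
```

The germination cup is made up and handed in: the pot sits in the green cup with the dome on its collar, both let go a little above their seats. By the last camera check the dome knob is within 2 mm of the finished set's height; the hand-in gave no verdict.

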